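# Close the clip-lid food box

### The job

Close the food box: put the loose lid squarely on it, all clips still open, so that it sits fully down on the rim. Then snap the four clips down over the rim in opposite-corner order: one clip, next the one diagonally across from it, then the other two, until all four are fully home. Leave the honey jar, the mug and the salt shaker where they stand.

Things in the scene. Friction and masses are not known exactly. Their poses are not given: they have to be found in the camera images.
- box: clear plastic food box with a lemon in it, standing fixed on the worktop, 150 x 90 mm over its rim (long side along its x axis), 75 mm tall, walls 140 x 80 mm outside and 3 mm thick, opening 134 x 74 mm; the rim is a 5 mm high lip that stands out 5 mm beyond the walls. Origin: centre of the underside, z up.
- lid: loose white lid (0.4 kg), blue handle, 4 blue hinged clips, 2 on each long side near the corners; lies right way up. Flange 150 x 90 x 5 mm, long along x; under it a plug 128 x 68 mm, 10 mm deep (lowest 4 mm: 120 x 60). Origin: centre of the plug's underside, z up; flange z=10 to 15 mm. Seated, the flange is on the rim: origin 65 mm above the box's, x axes parallel, either way round.
- lid_handle (a point): middle of the grip bar of the lid's handle, 37 mm above the lid's origin: the bar is 70 mm long along the lid's x axis, 14 mm wide along y, 12 mm high, its top at z=43 mm, open beneath between its two legs, above the middle of the lid
- pad_a (a point): middle of the flap of clip a, at the +x +y corner; clip c is diagonally opposite (in the lid's frame, flap open: x=+45, y=+63, z=16 mm); it lies 16 mm out from the clip's hinge line, which runs parallel to the lid's x axis at y=+47.5, z=12.5 mm; inside it a fixed spring housing, 32 x 10 mm, rises from the flange to z=22 mm
- pad_b (a point): middle of the flap of clip b, at the +x -y corner; clip d is diagonally opposite (in the lid's frame, flap open: x=+45, y=-63, z=16 mm); it lies 16 mm out from the clip's hinge line, which runs parallel to the lid's x axis at y=-47.5, z=12.5 mm; inside it a fixed spring housing, 32 x 10 mm, rises from the flange to z=22 mm
- pad_c (a point): middle of the flap of clip c, at the -x -y corner; clip a is diagonally opposite (in the lid's frame, flap open: x=-45, y=-63, z=16 mm); it lies 16 mm out from the clip's hinge line, which runs parallel to the lid's x axis at y=-47.5, z=12.5 mm; inside it a fixed spring housing, 32 x 10 mm, rises from the flange to z=22 mm
- pad_d (a point): middle of the flap of clip d, at the -x +y corner; clip b is diagonally opposite (in the lid's frame, flap open: x=-45, y=+63, z=16 mm); it lies 16 mm out from the clip's hinge line, which runs parallel to the lid's x axis at y=+47.5, z=12.5 mm; inside it a fixed spring housing, 32 x 10 mm, rises from the flange to z=22 mm
- clip_a (a joint): clip a, a flap 32 mm wide reaching 28 mm out from its hinge: 0 = open, 0.2 rad above level; 1.77 = snapped, hanging upright against the rim, its catch under the lip. Over-centre spring: pressed down it resists (3 to 4 N at the pad, then less), springs back if let go before 0.85; past 1.15 it snaps home by itself. At 1.15 the flap is 20 mm below the hinge line at 14 mm out from it.
- clip_b (a joint): clip b, a flap 32 mm wide reaching 28 mm out from its hinge: 0 = open, 0.2 rad above level; 1.77 = snapped, hanging upright against the rim, its catch under the lip. Over-centre spring: pressed down it resists (3 to 4 N at the pad, then less), springs back if let go before 0.85; past 1.15 it snaps home by itself. At 1.15 the flap is 20 mm below the hinge line at 14 mm out from it.
- clip_c (a joint): clip c, a flap 32 mm wide reaching 28 mm out from its hinge: 0 = open, 0.2 rad above level; 1.77 = snapped, hanging upright against the rim, its catch under the lip. Over-centre spring: pressed down it resists (3 to 4 N at the pad, then less), springs back if let go before 0.85; past 1.15 it snaps home by itself. At 1.15 the flap is 20 mm below the hinge line at 14 mm out from it.
- clip_d (a joint): clip d, a flap 32 mm wide reaching 28 mm out from its hinge: 0 = open, 0.2 rad above level; 1.77 = snapped, hanging upright against the rim, its catch under the lip. Over-centre spring: pressed down it resists (3 to 4 N at the pad, then less), springs back if let go before 0.85; past 1.15 it snaps home by itself. At 1.15 the flap is 20 mm below the hinge line at 14 mm out from it.
- honey_jar: jar of honey with a red lid, 58 x 62 x 86 mm; stands behind the work, to be left alone. Origin: centre of its underside
- mug: white mug with small flowers, 82 x 112 x 94 mm; stands behind the work, to be left alone. Origin: centre of its underside
- salt: salt shaker, 44 x 44 x 90 mm; stands behind the work, to be left alone. Origin: centre of its underside

How it is judged:
By the outcome, as a careful person would: the job done as asked, in the order asked, and still so for the second after the job is handed in, with the robot touching nothing.
It also fails if it takes over 51 s, if anything falls off the work surface, if the arm or the gripper's body presses on something with over 40 N, if the wrist force passes 120 N, or if a joint passes its speed limit or range.

### The arm

A 7-joint arm with a two-finger parallel gripper is mounted at the origin on a cart in front of the work surface, level with it; the furniture and walls round the work are solid. World frame = base frame: x ahead of the robot, y to its left, z up, the work surface at z = 0. Lengths are in m, angles in rad, forces in N, time in s.
With the tool pointing down it reaches from about 0.35 to 0.9 m from the base axis. Payload 7.2 kg.
Tool frame: the origin (TCP) lies at the very end of the fingers, on their centre line; the grasp point (between the pads) lies tcp_to_grasp behind it (tcp_to_grasp is the distance from the TCP to the grasp point, in m); z points along the fingers, y is the line along which they close (so a half turn about z gives the same grasp; the last joint's range is limited). The gripper opens to 88 mm and grips with 3 to 60 N. Pads are 20 mm wide; open, the fingers measure 115 mm over their backs; the gripper's body (75 mm by 178 mm) begins 61 mm behind the grasp point.
Start: joints at [-1.318, 0.411, -0.013, 1.596, 0.006, 1.134, -0.082], TCP at [0.197, 0.593, 0.223] pointing down, gripper open.
Joint ranges: [-2.95, 2.95], [-0.29, 1.99], [-1.47, 1.44], [0.14, 2.54], [-1.03, 4.17], [0.13, 1.85], [-2.86, 2.86]. Speed limits (rad/s): [2.39, 2.39, 3.01, 3.01, 3.14, 3.14, 3.14].

### API

Orientations are given as [roll, pitch, yaw] about the fixed x, y, z axes, in that order (R = Rz(yaw) Ry(pitch) Rx(roll)).
In Python, from rig import sense, snapshot, hand_in, cut_out, landmark_of, tcp_to_grasp gives the robot as it stands.
- The arm moves only by the tool move_arm, never from a script. Its argument "steps" is text: rows parted by semicolons, each of 5 numbers parted by spaces: the shift along the tool's x, y, z normalised to -1 to 1, where 1 is 100 mm, then the turn about the tool's z normalised to -1 to 1, where 1 is 180 degrees, then the closure, from 0 (fully open) to 1 (shut). In form: dx dy dz twist fingers; .... A call has exactly 8 rows; each row is the pose to reach, as a shift and turn from the pose commanded when the call began, along the tool's axes at that moment, turning the shorter way round; what a row does not reach only later rows make up. A row lasts 1/12 s, in which the tool goes at most 41.7 mm and 7.16 degrees, less where a joint would pass 70% of its speed; a pose out of reach is approached as far as the arm can. A call with a number of a shift or a turn outside -1 to 1 is refused whole. A call with a gripper value outside its range is refused whole. The fingers move at their own pace and stop on an object; "newtons" is the grip in N (left out, the last holds). Time passes only in rows, so rows that repeat a pose let the fingers close, or fill a call up. It gives the time, the measured TCP pose, the force, the opening and the grip force at its end, in the units of the state.
- sense(): the state, without advancing time (a new reading comes with each control period).
- snapshot(name): name is "scene" or "top" or "wrist"; returns a dict with "img" (480x640x3 uint8, red, green, blue), "range_z" (480x640 float32, m along the optical axis (not along the pixel's ray), 0 where there is no reading), "camera_matrix" (3x3 intrinsics, pixels), "cam_to_world" (4x4, takes a point from camera to world coordinates); the wrist camera has in their place "hand_eye" (4x4, takes a point from camera to tool coordinates, whose origin is the TCP and whose axes are the flange's). Camera axes: x right, y down, z forward; pixel columns grow to the right and rows downward; lengths in m; the calibration is good to about 2 mm. A picture is of the moment at which its call begins: read the wrist's pose just before it.
- hand_in(): hands the job in; it is judged then, once.
Trained networks look in the newest picture that a camera, given by its name, has taken for a name from the list of things; names that differ only in an ending like _2 or _b are one class to them, and where a whole thing is asked for, a point or a joint stands for the part that bears it (a point fixed in the world has none). Each returns a list of dicts, best first, with "confidence" (0 to 1); they miss things now and then, are a little off and sometimes report something else, mostly with a low value. They report only what shows in the picture. A call takes as long as a camera call.
- cut_out(camera, thing): "region" (480x640 bool, what is visible of it).
- landmark_of(camera, thing): "at" ([x, y, z] in m, in world coordinates, good to about 4 mm: a listed point, or the origin of a listed thing).
The state is a dict: "clock": time; "joint_positions": joint angles; "qd": joint speeds; "joint_torque": joint torques, N m; "ee_pos": TCP position; "orientation": TCP orientation; "wrist_force": force on the tool from outside, world axes, zero at the start; "wrist_torque": the same for the moment, N m; "finger_gap": opening from 0.0 (shut) to 1.0 (fully open); "finger_force": force on a finger pad.
Only numpy, scipy, OpenCV 4.12 (cv2) and the standard library are available. Lean on these libraries where they do the work, as an engineer would, in place of code of your own. Each camera call takes 0.05 s, during which the arm holds its last target. There are 200 camera calls.

## Working session

There is one attempt and no reset: what is moved stays moved. The work goes in short steps, Python scripts to look and compute and a tool call to move; the robot and the scene stay as the last step left them, time stands still between calls to the robot, and variables do not carry over. Pictures are saved under pics/ and viewed, at most 10 in all, crops included, and the job is handed in when it is done.

Besides the shell and the picture viewer there is one more tool, called after ">>>" as name(argument=value, ...) on one line, values as JSON. move_arm: Moves the arm, as the interface text tells. Scaled input: -1 to 1 covers 100 mm each way for a shift and 180 degrees each way for a turn. Its arguments: {"type":"object","properties":{"steps":{"type":"string"},"newtons":{"type":"number"}},"required":["steps"]}

```bash
mkdir -p pics; ls; cat > h.py <<'E'
import numpy as np, cv2
from rig import *
from scipy.spatial.transform import Rotation as R
def pts(s):
    K=s["camera_matrix"];z=s["range_z"];v,u=np.mgrid[:480,:640]
    p=np.stack([(u-K[0,2])*z/K[0,0],(v-K[1,2])*z/K[1,1],z],-1)
    T=s["cam_to_world"] if "cam_to_world" in s else None
    if T is None:
        st=sense();W=np.eye(4);W[:3,:3]=R.from_euler('xyz',st["orientation"]).as_matrix();W[:3,3]=st["ee_pos"];T=W@s["hand_eye"]
    return p@T[:3,:3].T+T[:3,3]
def save(s,n): cv2.imwrite("pics/"+n,s["img"][:,:,::-1])
E
python3 - <<'E'
from h import *
print(sense(), tcp_to_grasp if not callable(tcp_to_grasp) else tcp_to_grasp())
for c in ("top","scene"):
    s=snapshot(c);save(s,c+"0.png");P=pts(s)
    for t in ("box","lid","lid_handle","pad_a","honey_jar","mug","salt"):
        print(c,t,[(np.round(d["at"],3),round(d["confidence"],2)) for d in landmark_of(c,t)])
E
```

```text
pics
{'clock': 0.0, 'joint_positions': array([-1.31820004,  0.41188193, -0.01270986,  1.59703927,  0.00560681,
        1.13429525, -0.08220499]), 'qd': array([ 0.00168245, -0.00046537,  0.00089581,  0.00112166,  0.00082327,
        0.00042743,  0.00121881]), 'joint_torque': array([-1.70239427e-04, -5.87950802e+01,  6.42227232e-01, -2.91071016e+01,
       -5.37580415e-02,  1.84063835e-02,  1.36277563e-04]), 'ee_pos': array([0.1969609 , 0.5926224 , 0.22182224]), 'orientation': array([-3.14000903e+00,  1.19675130e-04,  2.82081698e+00]), 'wrist_force': array([ 0.13764279,  0.25146516, -0.16465618]), 'wrist_torque': array([ 0.02974833,  0.0248273 , -0.00603084]), 'finger_force': 0.0, 'finger_gap': 0.9999751123526233} 0.0187
top box [(array([ 0.511, -0.163, -0.006]), 0.64), (array([ 0.719, -0.179, -0.006]), 0.64)]
top lid [(array([0.523, 0.064, 0.001]), 0.86)]
top lid_handle [(array([0.525, 0.063, 0.038]), 0.65)]
top pad_a [(array([0.573, 0.002, 0.017]), 0.8), (array([0.48 , 0.   , 0.015]), 0.72), (array([0.477, 0.126, 0.013]), 0.72), (array([0.563, 0.127, 0.022]), 0.67)]
top honey_jar [(array([0.733, 0.08 , 0.   ]), 0.61), (array([0.48 , 0.127, 0.014]), 0.46)]
top mug [(array([ 0.744, -0.053,  0.002]), 0.68)]
top salt [(array([ 0.72 , -0.182, -0.004]), 0.85)]
scene box [(array([ 0.511, -0.163, -0.002]), 0.56)]
scene lid [(array([ 0.528,  0.063, -0.002]), 0.83)]
scene lid_handle [(array([0.525, 0.062, 0.034]), 0.77), (array([ 0.57 , -0.   ,  0.017]), 0.47)]
scene pad_a [(array([0.571, 0.132, 0.011]), 0.81), (array([ 0.575, -0.001,  0.014]), 0.81), (array([0.478, 0.125, 0.014]), 0.69), (array([ 0.48 , -0.002,  0.012]), 0.54)]
scene honey_jar [(array([0.573, 0.003, 0.013]), 0.64), (array([ 0.716, -0.175,  0.002]), 0.48)]
scene mug [(array([ 0.75 , -0.054,  0.003]), 0.86)]
scene salt [(array([ 0.717, -0.172, -0.002]), 0.82)]
```

View pics/top0.png

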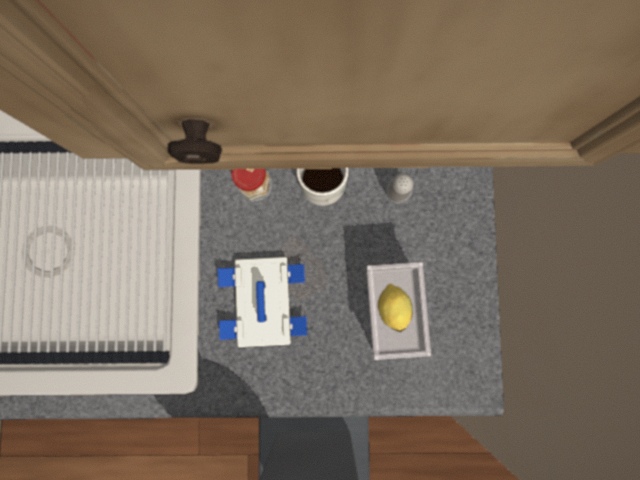

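```bash
python3 - <<'E'
from h import *
def rect(q,n):
    r=cv2.minAreaRect(q[:,:2].astype(np.float32)*1000);print(n,len(q),np.round(r[0],1),np.round(r[1],1),round(r[2],2))
for c in ("top","scene"):
    s=snapshot(c);P=pts(s);ok=s["range_z"]>0
    m=ok&(P[...,2]>.066)&(P[...,2]<.085)&(abs(P[...,0]-.511)<.1)&(abs(P[...,1]+.163)<.13)
    q=P[m]; rect(q,c+" box rim"); print(np.percentile(q[:,2],[5,50,95]))
    m=ok&(P[...,2]>.032)&(P[...,2]<.06)&(abs(P[...,0]-.525)<.08)&(abs(P[...,1]-.063)<.08)
    q=P[m]; rect(q,c+" handle"); print(np.percentile(q[:,2],[5,50,95]))
    for t in ("box","lid"):
        d=cut_out(c,t)
        if d:
            m=d[0]["region"]&ok;q=P[m];
            m2=q[:,2]>(.066 if t=="box" else .008); q=q[m2]; q=q[q[:,2]<(.085 if t=="box" else .019)]
            rect(q,c+" cut "+t+str(round(d[0]["confidence"],2))); print(np.percentile(q[:,2],[5,50,95]))
E
```

```text
top box rim 1523 [ 508.1 -164.3] [149.8  90. ] 3.4
[0.07099231 0.07484504 0.07713901]
top handle 357 [524.3  61.9] [68.8 14.3] 2.18
[0.03838345 0.04216631 0.04496225]
top cut box0.64 1518 [ 508.1 -164.3] [149.8  90. ] 3.4
[0.07100869 0.07484411 0.07714156]
top cut lid0.9 4692 [524.6  62.5] [149.9 149.3] 2.22
[0.01284259 0.01561134 0.01819888]
scene box rim 1274 [ 510.  -162.7] [152.3  92.7] 2.89
[0.06818545 0.07404854 0.07617408]
scene handle 345 [525.4  63.6] [69.3 15.2] 3.05
[0.03485423 0.04193501 0.04438968]
scene cut box0.71 1273 [ 510.  -162.7] [152.3  92.7] 2.89
[0.06818147 0.07404826 0.07617429]
scene cut lid0.67 4112 [525.8  63.5] [151.1 149.4] 2.61
[0.01317265 0.015445   0.01799809]
```

View pics/scene0.png

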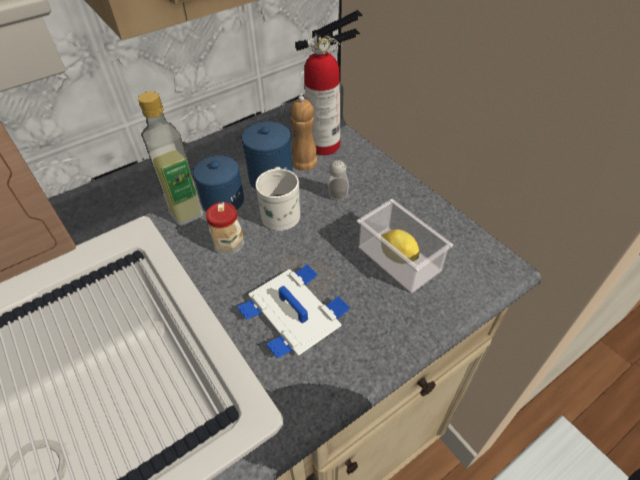

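```bash
python3 - <<'E'
from h import *
# max height of stuff over work region in 10cm cells
A=[]
for c in ("top","scene"):
    s=snapshot(c);P=pts(s);A.append(P[s["range_z"]>0])
A=np.vstack(A)
for x in np.arange(.2,.9,.1):
    print(round(x,1),[ (lambda q: (round(np.percentile(q,1),2),round(np.percentile(q,99),2)) if len(q)>20 else None)(A[(abs(A[:,0]-x)<.05)&(abs(A[:,1]-y)<.05)][:,2]) for y in np.arange(.6,-.41,-.1)])
E
```

```text
0.2 [None, None, None, None, None, None, (np.float64(-0.81), np.float64(-0.0)), (np.float64(-0.81), np.float64(-0.0)), None, (np.float64(-0.92), np.float64(0.19)), (np.float64(-0.92), np.float64(0.18))]
0.3 [None, (np.float64(-0.01), np.float64(0.0)), (np.float64(-0.01), np.float64(0.0)), (np.float64(-0.01), np.float64(0.0)), (np.float64(-0.17), np.float64(0.0)), (np.float64(-0.42), np.float64(0.0)), (np.float64(-0.62), np.float64(0.0)), (np.float64(-0.75), np.float64(0.0)), (np.float64(-0.92), np.float64(0.0)), (np.float64(-0.91), np.float64(0.35)), (np.float64(-0.61), np.float64(0.37))]
0.4 [(np.float64(-0.21), np.float64(-0.11)), (np.float64(-0.21), np.float64(0.01)), (np.float64(-0.2), np.float64(0.01)), (np.float64(-0.2), np.float64(0.01)), (np.float64(-0.22), np.float64(0.01)), (np.float64(-0.19), np.float64(0.0)), (np.float64(-0.0), np.float64(0.0)), (np.float64(-0.0), np.float64(0.08)), (np.float64(-0.91), np.float64(0.08)), (np.float64(-0.5), np.float64(0.44)), (np.float64(0.0), np.float64(0.45))]
0.5 [(np.float64(-0.21), np.float64(-0.2)), (np.float64(-0.21), np.float64(0.0
[... 930 characters left out ...]
(0.01)), (np.float64(-0.12), np.float64(0.5)), (np.float64(-0.0), np.float64(0.5)), (np.float64(-0.0), np.float64(0.47)), (np.float64(-0.0), np.float64(0.09)), (np.float64(-0.0), np.float64(0.09)), (np.float64(-0.0), np.float64(0.36)), (np.float64(0.0), np.float64(0.41))]
0.8 [(np.float64(-0.21), np.float64(-0.05)), (np.float64(-0.21), np.float64(0.01)), (np.float64(-0.21), np.float64(0.01)), (np.float64(-0.21), np.float64(0.01)), (np.float64(-0.17), np.float64(0.46)), (np.float64(-0.0), np.float64(0.27)), (np.float64(-0.0), np.float64(0.12)), (np.float64(-0.0), np.float64(0.13)), (np.float64(-0.0), np.float64(0.23)), (np.float64(-0.0), np.float64(0.33)), (np.float64(0.0), np.float64(0.34))]
```

>>> move_arm(steps="-0.12 -0.1 0 -0.02 0;-0.24 -0.2 0 -0.04 0;-0.36 -0.3 0 -0.06 0;-0.48 -0.4 0 -0.08 0;-0.6 -0.5 0 -0.1 0;-0.72 -0.6 0 -0.1156 0;-0.84 -0.7 0 -0.1156 0;-0.96 -0.8 0 -0.1156 0", newtons=30)

```text
clock: 1.87
ee_pos: [0.2635, 0.4861, 0.2227]
orientation: [3.141, 0.0, -3.101]
wrist_force: [0.2, 0.6, 0.2]
finger_gap: 1.001
finger_force: 0.0
```

```bash
python3 - <<'E'
from h import *
s=snapshot("scene");P=pts(s);q=P[(s["range_z"]>0)]
q=q[(q[:,2]>.1)&(q[:,2]<.4)&(q[:,0]>.4)&(q[:,0]<.7)&(q[:,1]<-.25)&(q[:,1]>-.5)]
print(np.percentile(q[:,1],[1,50,99]));print(np.rad2deg(sense()["orientation"]))
E
```

```text
[-0.35234685 -0.3498743  -0.34742509]
[-1.79909020e+02  6.26095042e-02 -1.77861124e+02]
```

>>> move_arm(steps="-0.08 -0.13 0 0 0;-0.15 -0.25 0 0 0;-0.23 -0.38 0 0 0;-0.3 -0.5 0 0 0;-0.38 -0.63 0 0 0;-0.45 -0.75 0 0 0;-0.53 -0.88 0 0 0;-0.6 -1 0 0 0")

```text
clock: 2.58
ee_pos: [0.3279, 0.3884, 0.2227]
orientation: [3.142, 0.0, -3.1]
wrist_force: [0.5, -0.1, 0.3]
finger_gap: 0.999
finger_force: 0.0
```

>>> move_arm(steps="-0.08 -0.13 0 0 0;-0.15 -0.25 0 0 0;-0.23 -0.38 0 0 0;-0.3 -0.5 0 0 0;-0.38 -0.63 0 0 0;-0.45 -0.75 0 0 0;-0.53 -0.88 0 0 0;-0.6 -1 0 0 0")

```text
clock: 3.25
ee_pos: [0.3919, 0.291, 0.2227]
orientation: [3.141, 0.0, -3.1]
wrist_force: [0.2, -0.3, -0.0]
finger_gap: 0.999
finger_force: 0.0
```

>>> move_arm(steps="-0.08 -0.13 0 0 0;-0.15 -0.25 0 0 0;-0.23 -0.38 0 0 0;-0.3 -0.5 0 0 0;-0.38 -0.63 0 0 0;-0.45 -0.75 0 0 0;-0.53 -0.88 0 0 0;-0.6 -1 0 0 0")

```text
clock: 3.92
ee_pos: [0.456, 0.1936, 0.2227]
orientation: [3.141, 0.0, -3.1]
wrist_force: [0.3, 0.7, -0.3]
finger_gap: 1.003
finger_force: 0.0
```

>>> move_arm(steps="-0.08 -0.13 0 0 0;-0.15 -0.25 0 0 0;-0.23 -0.38 0 0 0;-0.3 -0.5 0 0 0;-0.38 -0.63 0.02 0 0;-0.45 -0.75 0.05 0 0;-0.53 -0.88 0.1 0 0;-0.6 -1 0.15 0 0")

```text
clock: 4.58
ee_pos: [0.5202, 0.0962, 0.2077]
orientation: [3.141, 0.001, -3.1]
wrist_force: [0.1, 0.6, -0.9]
finger_gap: 0.996
finger_force: 0.0
```

```bash
python3 - <<'E'
from h import *
st=sense();s=snapshot("wrist");P=pts(s);save(s,"w1.png");ok=s["range_z"]>0
print(st["ee_pos"],np.rad2deg(st["orientation"]))
m=ok&(P[...,2]>.037)&(P[...,2]<.055)&(abs(P[...,0]-.525)<.06)&(abs(P[...,1]-.063)<.04);q=P[m]
r=cv2.minAreaRect(q[:,:2].astype(np.float32)*1000);print(len(q),r,np.percentile(q[:,2],[5,50,95]))
m=ok&(P[...,2]>.009)&(P[...,2]<.018)&(abs(P[...,0]-.525)<.1)&(abs(P[...,1]-.063)<.1);q=P[m]
r=cv2.minAreaRect(q[:,:2].astype(np.float32)*1000);print(len(q),r,np.percentile(q[:,2],[5,50,95]))
E
```

```text
[0.52020327 0.09624986 0.20766236] [ 1.79990536e+02  3.46546103e-02 -1.77633460e+02]
1175 ((525.8846435546875, 59.73522186279297), (69.5330581665039, 14.184556007385254), 2.351081371307373) [0.03937484 0.04221837 0.0438089 ]
14812 ((525.828369140625, 59.77118682861328), (149.22357177734375, 150.0284881591797), 2.380913019180298) [0.01371538 0.01535608 0.01705713]
```

>>> move_arm(steps="-0.01 -0.09 0.1 0 0;-0.02 -0.18 0.22 0 0;-0.03 -0.27 0.35 0 0;-0.04 -0.36 0.48 0 0;-0.04 -0.36 0.61 0 0;-0.04 -0.36 0.74 0 0;-0.04 -0.36 0.87 0 0;-0.04 -0.36 1 0 0")

```text
clock: 5.3
ee_pos: [0.5246, 0.0619, 0.1067]
orientation: [3.141, -0.0, -3.099]
wrist_force: [0.6, -0.7, 0.3]
finger_gap: 0.996
finger_force: 0.0
```

```bash
python3 - <<'E'
from h import *
st=sense();s=snapshot("wrist");P=pts(s);save(s,"w2.png");ok=s["range_z"]>0
print(st["ee_pos"],np.rad2deg(st["orientation"]))
m=ok&(P[...,2]>.036)&(P[...,2]<.055)&(abs(P[...,0]-.525)<.06)&(abs(P[...,1]-.063)<.03);q=P[m]
r=cv2.minAreaRect(q[:,:2].astype(np.float32)*1000);print(len(q),r,np.percentile(q[:,2],[5,50,95]))
E
```

```text
[0.52458005 0.06186629 0.10671958] [ 1.79979736e+02 -1.77474470e-02 -1.77566139e+02]
2238 ((523.4918212890625, 62.85016632080078), (69.2500991821289, 13.710648536682129), 2.1733717918395996) [0.03825745 0.040905   0.04219786]
```

>>> move_arm(steps="0 0 0.15 0 0;0 0 0.3 0 0;0 0 0.45 0 0;0 0 0.6 0 0;0 0 0.75 0 0;0 0 0.85 0 0;0 0 0.85 0 0;0 0 0.85 0 1")

```text
clock: 6.02
ee_pos: [0.5249, 0.0617, 0.0226]
orientation: [-3.141, -0.001, -3.099]
wrist_force: [0.5, -0.0, -0.5]
finger_gap: 0.961
finger_force: 0.0
```

>>> move_arm(steps="0 0 0 0 1;0 0 0 0 1;0 0 0 0 1;0 0 0 0 1;0 0 0 0 1;0 0 0 0 1;0 0 0 0 1;0 0 0 0 1", newtons=40)

```text
clock: 6.68
ee_pos: [0.5252, 0.0616, 0.0227]
orientation: [3.142, 0.0, -3.099]
wrist_force: [0.3, 0.1, 0.5]
finger_gap: 0.36
finger_force: 0.0
```

>>> move_arm(steps="0 0 0 0 1;0 0 0 0 1;0 0 0 0 1;0 0 0 0 1;0 0 0 0 1;0 0 0 0 1;0 0 -0.05 0 1;0 0 -0.12 0 1")

```text
clock: 7.35
ee_pos: [0.5241, 0.0611, 0.0341]
orientation: [-3.141, -0.002, -3.099]
wrist_force: [0.6, -0.2, -3.6]
finger_gap: 0.154
finger_force: 40.0
```

>>> move_arm(steps="0 0 -0.1 0 1;0 0 -0.22 0 1;0 0 -0.35 0 1;0 0 -0.48 0 1;0 0 -0.61 0 1;0 0 -0.74 0 1;0 0 -0.87 0 1;0 0 -1 0 1")

```text
clock: 8.02
ee_pos: [0.525, 0.0613, 0.1361]
orientation: [-3.141, 0.0, -3.1]
wrist_force: [0.6, 0.5, -4.4]
finger_gap: 0.158
finger_force: 40.0
```

```bash
python3 - <<'E'
from h import *
def rect(q,n):
    r=cv2.minAreaRect(q[:,:2].astype(np.float32)*1000);print(n,len(q),np.round(r[0],1),np.round(r[1],1),round(r[2],2),np.round(np.percentile(q[:,2],[5,50,95]),4))
st=sense();print(st["ee_pos"],np.rad2deg(st["orientation"]))
for c in ("top","scene","wrist"):
    s=snapshot(c);save(s,"l"+c+".png");P=pts(s);d=cut_out(c,"lid");ok=s["range_z"]>0
    z0=st["ee_pos"][2]+.0187-.040
    m=ok&(abs(P[...,2]-z0-.013)<.008)&(abs(P[...,0]-.525)<.1)&(abs(P[...,1]-.063)<.09)
    if d: m&=d[0]["region"]
    rect(P[m],c)
    if c!="wrist":
        d=cut_out(c,"box"); m=ok&(abs(P[...,2]-.075)<.008)&d[0]["region"] if d else None
        if d: rect(P[m],c+" box")
E
```

```text
[0.52497588 0.06126738 0.13607831] [-1.79992898e+02  1.20695133e-02 -1.77598216e+02]
top 2220 [526.7  25.3] [151.2  83.4] 4.59 [0.1266 0.1292 0.1346]
top box 1412 [ 508.2 -164.2] [149.7  89.9] 3.35 [0.0714 0.0749 0.0772]
scene 3892 [525.   63.2] [147.9 149.8] 3.93 [0.1268 0.129  0.1339]
scene box 1221 [ 509.7 -163.3] [151.6  92.8] 3.21 [0.0688 0.0741 0.0762]
wrist 41975 [525.3  61.1] [150.  150.5] 2.46 [0.1261 0.1276 0.1335]
```

>>> move_arm(steps="0.01 -0.08 0 0 1;0.03 -0.2 0 -0.001 1;0.05 -0.34 0 -0.002 1;0.07 -0.48 0 -0.0044 1;0.09 -0.62 0 -0.0044 1;0.1 -0.76 0 -0.0044 1;0.11 -0.88 0 -0.0044 1;0.12 -1 0 -0.0044 1")

```text
clock: 9.08
ee_pos: [0.517, -0.0403, 0.1342]
orientation: [-3.141, -0.001, -3.086]
wrist_force: [0.2, -0.3, -4.3]
finger_gap: 0.152
finger_force: 40.0
```

>>> move_arm(steps="0.02 -0.12 0 0 1;0.03 -0.25 0 0 1;0.05 -0.38 0 0 1;0.06 -0.5 0 0 1;0.08 -0.63 0 0 1;0.1 -0.75 0 0 1;0.12 -0.88 0 0 1;0.14 -1 0 0 1")

```text
clock: 9.75
ee_pos: [0.5085, -0.1408, 0.1342]
orientation: [-3.141, -0.001, -3.086]
wrist_force: [-0.0, -0.1, -5.2]
finger_gap: 0.152
finger_force: 40.0
```

>>> move_arm(steps="0 -0.08 0 0 1;0 -0.16 0 0 1;0 -0.22 0 0 1;0 -0.25 0 0 1;0 -0.25 0.05 0 1;0 -0.25 0.1 0 1;0 -0.25 0.15 0 1;0 -0.25 0.2 0 1")

```text
clock: 10.42
ee_pos: [0.5104, -0.1636, 0.1138]
orientation: [3.141, -0.001, -3.084]
wrist_force: [0.2, 0.5, -5.5]
finger_gap: 0.152
finger_force: 40.0
```

```bash
python3 - <<'E'
from h import *
def rect(q,n):
    r=cv2.minAreaRect(q[:,:2].astype(np.float32)*1000);print(n,len(q),np.round(r[0],1),np.round(r[1],1),round(r[2],2),np.round(np.percentile(q[:,2],[5,50,95]),4))
st=sense();print(st["ee_pos"],np.rad2deg(st["orientation"]),st["wrist_force"])
for c in ("top","scene","wrist"):
    s=snapshot(c);save(s,"p"+c+".png");P=pts(s);ok=s["range_z"]>0
    d=cut_out(c,"lid");z0=st["ee_pos"][2]-.0227
    m=ok&(abs(P[...,2]-z0-.014)<.006)&(abs(P[...,0]-.51)<.1)&(abs(P[...,1]+.165)<.1)
    if d: m&=d[0]["region"]
    rect(P[m],c)
    d=cut_out(c,"box")
    if d: m=ok&(abs(P[...,2]-.073)<.006)&d[0]["region"]; rect(P[m],c+" box") if m.sum()>20 else 0
E
```

```text
[ 0.51038519 -0.16357532  0.11383469] [ 1.79973841e+02 -3.27672259e-02 -1.76722878e+02] [ 0.23842947  0.51994857 -5.46969889]
top 2123 [ 521.6 -123.2] [ 95.2 166.6] 72.05 [0.1041 0.1068 0.1098]
top box 57 [ 715.7 -174.2] [32.2 33.8] 80.78 [0.0693 0.0771 0.0789]
scene 2774 [ 510.5 -162.8] [150.9 149.9] 3.42 [0.1043 0.1066 0.1101]
scene box 498 [ 497.4 -163.4] [126.7  92. ] 3.4 [0.0709 0.0743 0.0763]
wrist 36079 [ 511.5 -164.7] [150.1 150.6] 3.24 [0.107  0.1084 0.11  ]
wrist box 821 [ 435.9 -168.2] [ 2.  88.3] 3.28 [0.0744 0.0756 0.0768]
```

View pics/pscene.png

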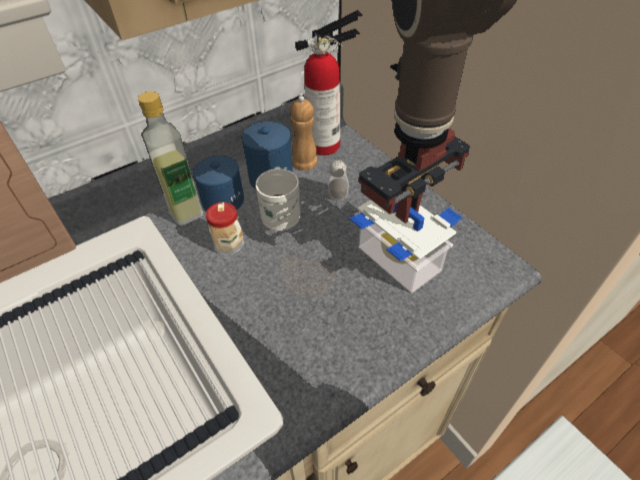

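>>> move_arm(steps="0.006 0 0 0 1;0.012 0 0.02 0 1;0.012 0 0.05 0 1;0.012 0 0.08 0 1;0.012 0 0.11 0 1;0.012 0 0.14 0 1;0.012 0 0.17 0 1;0.012 0 0.19 0 1")

```text
clock: 11.53
ee_pos: [0.5091, -0.1644, 0.0951]
orientation: [3.141, -0.001, -3.085]
wrist_force: [-0.3, 0.1, -5.0]
finger_gap: 0.158
finger_force: 40.0
```

>>> move_arm(steps="0 0 0.01 0 1;0 0 0.02 0 1;0 0 0.03 0 1;0 0 0.04 0 1;0 0 0.05 0 1;0 0 0.06 0 1;0 0 0.07 0 1;0 0 0.075 0 1")

```text
clock: 12.2
ee_pos: [0.5093, -0.1644, 0.088]
orientation: [3.142, -0.0, -3.085]
wrist_force: [0.2, 0.3, -5.3]
finger_gap: 0.157
finger_force: 40.0
```

>>> move_arm(steps="0 0 0.005 0 1;0 0 0.01 0 1;0 0 0.015 0 1;0 0 0.02 0 1;0 0 0.025 0 1;0 0 0.03 0 1;0 0 0.03 0 1;0 0 0.03 0 1")

```text
clock: 12.87
ee_pos: [0.5094, -0.1644, 0.0875]
orientation: [3.141, 0.001, -3.086]
wrist_force: [-9.8, 2.5, 23.5]
finger_gap: 0.158
finger_force: 40.0
```

>>> move_arm(steps="0 0 -0.015 0 1;0 0 -0.025 0 1;0 0 -0.025 0 0.6;0 0 -0.025 0 0.6;0 0 -0.025 0 0.6;0 0 -0.025 0 0.6;0 0 -0.025 0 0.6;0 0 -0.025 0 0.6")

```text
clock: 13.53
ee_pos: [0.5093, -0.1644, 0.0876]
orientation: [3.142, -0.0, -3.085]
wrist_force: [-1.1, -0.0, 0.2]
finger_gap: 0.401
finger_force: 0.0
```

>>> move_arm(steps="0 0 -0.1 0 0.6;0 0 -0.22 0 0.6;0 0 -0.34 0 0.6;0 0 -0.46 0 0.6;0 0 -0.58 0 0.6;0 0 -0.7 0 0.8;0 0 -0.8 0 1;0 0 -0.9 0 1")

```text
clock: 14.2
ee_pos: [0.5094, -0.1645, 0.1789]
orientation: [-3.142, 0.001, -3.085]
wrist_force: [-0.0, 0.6, -0.6]
finger_gap: 0.213
finger_force: 0.0
```

```bash
cat > fit.py <<'E'
from h import *
def rect(q,n):
    r=cv2.minAreaRect(q[:,:2].astype(np.float32)*1000);print(n,len(q),np.round(r[0],1),np.round(r[1],1),round(r[2],2),np.round(np.percentile(q[:,2],[2,50,98]),4))
st=sense();print(st["ee_pos"],np.rad2deg(st["orientation"]),st["wrist_force"])
s=snapshot("wrist");save(s,"w3.png");P=pts(s);ok=s["range_z"]>0
L=np.array([.5094,-.1642]);a=np.deg2rad(3.25);X=np.array([np.cos(a),np.sin(a)]);Y=np.array([-X[1],X[0]])
D=P[...,:2]-L;lx=D@X;ly=D@Y;z=P[...,2]
rect(P[ok&(abs(z-.080)<.008)&(abs(lx)<.1)&(abs(ly)<.1)],"all")
rect(P[ok&(z>.1)&(z<.12)&(abs(lx)<.06)&(abs(ly)<.03)],"handle")
# flange height plane fit in lid frame, avoiding clips and handle
m=ok&(abs(lx)<72)&(abs(lx)<.07)&(abs(ly)<.036)&(z<.09)&(z>.07)
A=np.c_[lx[m],ly[m],np.ones(m.sum())];print("plane",np.linalg.lstsq(A,z[m],rcond=None)[0],m.sum())
for sx,sy,n in ((1,1,'a'),(1,-1,'b'),(-1,-1,'c'),(-1,1,'d')):
    m=ok&(abs(lx-sx*.045)<.012)&(ly*sy>.05)&(ly*sy<.09)&(z>.04)&(z<.1)
    print(n,m.sum(),[ (r,round(float(np.median(z[m&(abs(ly*sy-r)<.002)])),4)) for r in (.052,.057,.062,.067,.072) if (m&(abs(ly*sy-r)<.002)).sum()>5])
E
python3 fit.py
```

```text
[ 0.50937649 -0.16447476  0.17890941] [-1.79994695e+02  3.60100605e-02 -1.76781500e+02] [-0.04210716  0.57568693 -0.55719146]
all 25386 [ 511.3 -165.1] [150.9 150.3] 3.31 [0.0807 0.083  0.0872]
handle 2148 [ 510.5 -165.1] [68.6 13.9] 3.69 [0.1058 0.1098 0.1115]
plane [0.00394489 0.00356885 0.08313075] 14643
a 984 [(0.052, 0.0825), (0.057, 0.0836), (0.062, 0.0846), (0.067, 0.086), (0.072, 0.0869)]
b 1054 [(0.052, 0.0822), (0.057, 0.0831), (0.062, 0.0843), (0.067, 0.0857), (0.072, 0.0871)]
c 1412 [(0.052, 0.0819), (0.057, 0.0831), (0.062, 0.0841), (0.067, 0.0854), (0.072, 0.0868)]
d 1307 [(0.052, 0.0824), (0.057, 0.0833), (0.062, 0.0844), (0.067, 0.0858), (0.072, 0.0866)]
```

View pics/w3.png

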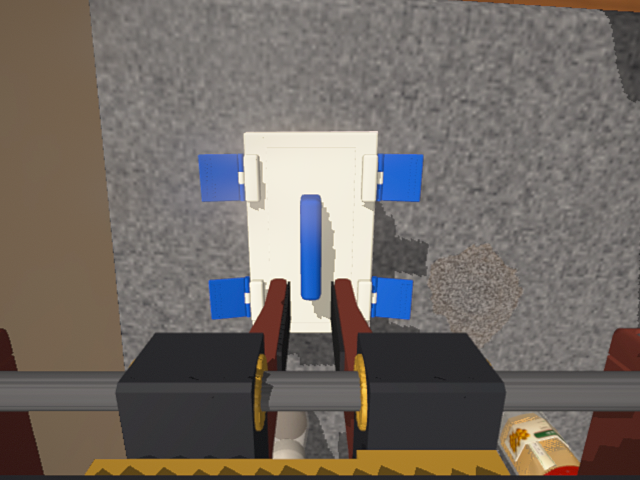

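```bash
python3 -c "
from h import *
s=sense();print(s['joint_positions'],s['finger_gap'],s['ee_pos'])"
```

```text
[-0.04063045  0.30547873  0.32572734  1.88233899 -0.11750394  0.96911813
  1.96419685] 0.16048347044631076 [ 0.51030321 -0.16477466  0.18059394]
```

>>> move_arm(steps="-0.05 0.08 0 0.0375 1;-0.11 0.16 0 0.075 1;-0.17 0.25 0 0.1125 1;-0.23 0.34 0 0.15 1;-0.29 0.43 0 0.1875 1;-0.35 0.52 0 0.225 1;-0.4 0.6 0 0.2625 1;-0.45 0.675 0 0.3 1")

```text
clock: 14.92
ee_pos: [0.5506, -0.0938, 0.1775]
orientation: [-3.141, -0.0, 2.25]
wrist_force: [0.2, -0.7, -0.2]
finger_gap: 0.005
finger_force: 0.0
```

>>> move_arm(steps="0 0 0 0.0375 1;0 0 0 0.075 1;0 0 0 0.1125 1;0 0 0.1 0.15 1;0 0 0.22 0.19 1;0 0 0.36 0.2 1;0 0 0.5 0.2 1;0 0 0.6 0.2 1")

```text
clock: 15.58
ee_pos: [0.5499, -0.0942, 0.1164]
orientation: [-3.14, -0.0, 1.627]
wrist_force: [0.7, 0.7, -0.5]
finger_gap: 0.009
finger_force: 0.0
```

```bash
python3 - <<'E'
from h import *
st=sense();print(st["ee_pos"],np.rad2deg(st["orientation"]),st["finger_gap"],st["joint_positions"])
a=np.deg2rad(3.25);X=np.array([np.cos(a),np.sin(a)]);Y=np.array([-X[1],X[0]]);d=st["ee_pos"][:2]-[.5094,-.1644];print(d@X,d@Y)
s=snapshot("scene");cv2.imwrite("pics/s4.png",s["img"][100:340,300:560,::-1].repeat(2,0).repeat(2,1))
E
```

```text
[ 0.549943   -0.09415525  0.11640802] [-1.79924114e+02 -2.99958791e-03  9.32419951e+01] 0.008745953024276611 [-0.36561428  0.46428663  0.59451411  1.90203235 -0.3324039   0.87545993
  0.4527127 ]
0.04446016717372195 0.06783327941666273
```

View pics/s4.png

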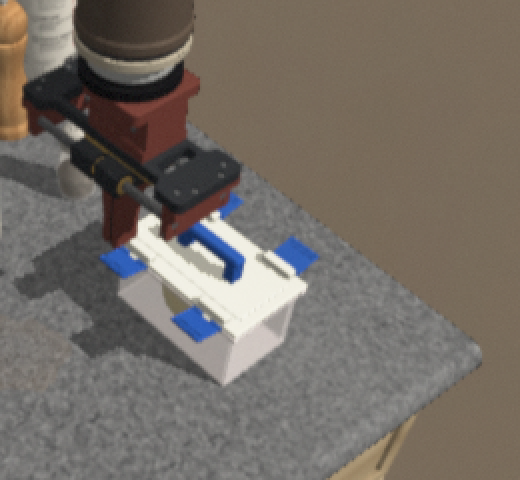

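>>> move_arm(steps="0 0 0.12 0 1;0 0 0.24 0 1;0 0 0.3 0 1;0 0 0.34 0 1;0 0 0.38 0 1;0 0 0.42 0 1;0 0 0.46 0 1;0 0 0.5 0 1")

```text
clock: 16.3
ee_pos: [0.551, -0.0948, 0.0677]
orientation: [3.14, 0.0, 1.627]
wrist_force: [0.2, 0.2, 1.3]
finger_gap: 0.009
finger_force: 0.2
```

>>> move_arm(steps="0 0 0.03 0 1;0 0 0.06 0 1;0 0 0.09 0 1;0 0 0.12 0 1;0 0 0.14 0 1;0 0 0.14 0 1;0 0 0 0 1;0 0 -0.3 0 1")

```text
clock: 16.97
ee_pos: [0.5482, -0.0941, 0.0953]
orientation: [-3.136, -0.0, 1.627]
wrist_force: [0.1, 0.4, 0.2]
finger_gap: 0.008
finger_force: 0.0
```

>>> move_arm(steps="0 0 -0.1 0 1;0 0 -0.2 0 1;0 0 -0.3 0 1;0 0 -0.4 0 1;0 0 -0.5 0 1;0 0 -0.6 0 1;0 0 -0.6 0 1;0 0 -0.6 0 1")

```text
clock: 17.63
ee_pos: [0.5507, -0.0945, 0.158]
orientation: [3.141, -0.0, 1.627]
wrist_force: [-0.6, -0.5, -0.2]
finger_gap: 0.002
finger_force: 0.0
```

```bash
sed -i 's/w3.png/w5.png/' fit.py; python3 fit.py; python3 - <<'E'
from h import *
s=snapshot("scene");cv2.imwrite("pics/s5.png",s["img"][100:340,300:560,::-1].repeat(2,0).repeat(2,1))
E
```

```text
[ 0.55072097 -0.09447855  0.15800833] [ 1.79947439e+02 -4.73769774e-03  9.32290964e+01] [-0.57828185 -0.5136706  -0.22948552]
all 13066 [ 503.8 -156.5] [124.  154.8] 73.79 [0.0744 0.0807 0.0871]Traceback (most recent call last):
  File "fit.py", line 9, in <module>
    rect(P[ok&(z>.1)&(z<.12)&(abs(lx)<.06)&(abs(ly)<.03)],"handle")
    ~~~~^^^^^^^^^^^^^^^^^^^^^^^^^^^^^^^^^^^^^^^^^^^^^^^^^^^^^^^^^^^
  File "fit.py", line 3, in rect
    r=cv2.minAreaRect(q[:,:2].astype(np.float32)*1000);print(n,len(q),np.round(r[0],1),np.round(r[1],1),round(r[2],2),np.round(np.percentile(q[:,2],[2,50,98]),4))
                                                                                                                               ~~~~~~~~~~~~~^^^^^^^^^^^^^^^^^^
    return _quantile_unchecked(
        a, q, axis, out, overwrite_input, method, keepdims, weights)
    return _ureduce(a,
                    func=_quantile_ureduce_func,
    ...<5 lines>...
                    overwrite_input=overwrite_input,
                    method=method)
    r = func(a, **kwargs)
    result = _quantile(arr,
                       quantiles=q,
    ...<2 lines>...
                       out=out,
                       weights=wgt)
    slices_having_nans = np.isnan(arr[-1, ...])
                                  ~~~^^^^^^^^^
IndexError: index -1 is out of bounds for axis 0 with size 0
```

View pics/s5.png

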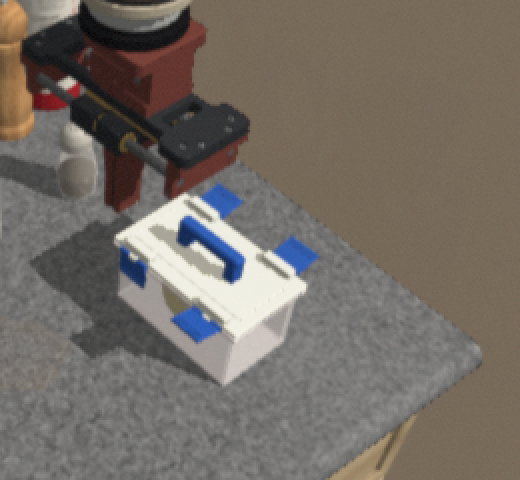

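>>> move_arm(steps="-0.06 -0.04 0 0 1;-0.15 -0.1 0 0 1;-0.25 -0.17 0 0 1;-0.35 -0.23 0 0 1;-0.45 -0.29 0 0 1;-0.55 -0.35 0 0 1;-0.64 -0.41 0 0 1;-0.72 -0.46 0 0 1")

```text
clock: 18.4
ee_pos: [0.5077, -0.1704, 0.1577]
orientation: [3.141, 0.0, 1.626]
wrist_force: [-0.6, -0.6, 0.1]
finger_gap: -0.0
finger_force: 0.0
```

>>> move_arm(steps="-0.1 -0.07 0 0 1;-0.22 -0.15 0 0 1;-0.34 -0.24 0 0 1;-0.45 -0.32 0 0 1;-0.55 -0.39 0.05 0 1;-0.6 -0.42 0.15 0 1;-0.63 -0.44 0.28 0 1;-0.63 -0.44 0.4 0 1")

```text
clock: 19.07
ee_pos: [0.4676, -0.2351, 0.1167]
orientation: [3.141, 0.0, 1.626]
wrist_force: [-0.5, -0.0, -0.8]
finger_gap: 0.002
finger_force: 0.0
```

```bash
cat > lp.py <<'E'
from h import *
st=sense();print(st["ee_pos"],np.rad2deg(st["orientation"]),st["wrist_force"])
a=np.deg2rad(3.25);X=np.array([np.cos(a),np.sin(a)]);Y=np.array([-X[1],X[0]]);d=st["ee_pos"][:2]-[.5094,-.1644];print(d@X,d@Y)
E
python3 lp.py
```

```text
[ 0.46763919 -0.23510476  0.11672047] [1.79989095e+02 4.13328589e-03 9.31619602e+01] [-0.45119497 -0.03948959 -0.75230425]
-0.04570209361711337 -0.06822350852570691
```

>>> move_arm(steps="0 0 0.12 0 1;0 0 0.24 0 1;0 0 0.3 0 1;0 0 0.34 0 1;0 0 0.38 0 1;0 0 0.42 0 1;0 0 0.46 0 1;0 0 0.5 0 1")

```text
clock: 19.73
ee_pos: [0.4688, -0.2344, 0.0677]
orientation: [3.14, 0.0, 1.627]
wrist_force: [0.4, 0.4, -0.1]
finger_gap: 0.009
finger_force: 0.3
```

>>> move_arm(steps="0 0 0.03 0 1;0 0 0.06 0 1;0 0 0.09 0 1;0 0 0.12 0 1;0 0 0.14 0 1;0 0 0.14 0 1;0 0 0 0 1;0 0 -0.3 0 1")

```text
clock: 20.4
ee_pos: [0.4662, -0.2334, 0.0956]
orientation: [-3.136, -0.002, 1.627]
wrist_force: [-0.2, 0.2, 0.1]
finger_gap: 0.004
finger_force: 0.0
```

>>> move_arm(steps="0 0 -0.1 0 1;0 0 -0.2 0 1;0 0 -0.2 0 1;0 0.15 -0.2 0 1;0 0.35 -0.2 0 1;0 0.55 -0.2 0 1;0 0.75 -0.2 0 1;0 0.9 -0.2 0 1")

```text
clock: 21.07
ee_pos: [0.5592, -0.2284, 0.1163]
orientation: [-3.141, -0.001, 1.628]
wrist_force: [-0.8, -0.3, 0.3]
finger_gap: 0.005
finger_force: 0.0
```

```bash
python3 lp.py; python3 - <<'E'
from h import *
s=snapshot("scene");P=pts(s);cv2.imwrite("pics/s6.png",s["img"][100:340,300:560,::-1].repeat(2,0).repeat(2,1))
E
```

```text
[ 0.55922722 -0.22837675  0.11632687] [-1.79958540e+02 -4.04824656e-02  9.32862190e+01] [-0.81803973 -0.30990928  0.26347559]
0.046120058655595216 -0.06669870140802452
```

View pics/s6.png

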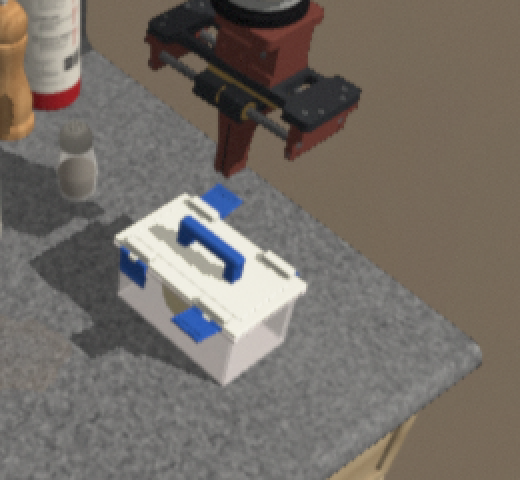

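>>> move_arm(steps="-0.01 0 0.12 0 1;-0.01 0 0.24 0 1;-0.01 0 0.3 0 1;-0.01 0 0.34 0 1;-0.01 0 0.38 0 1;-0.01 0 0.42 0 1;-0.01 0 0.46 0 1;-0.01 0 0.5 0 1")

```text
clock: 21.78
ee_pos: [0.5585, -0.2304, 0.0677]
orientation: [3.14, 0.0, 1.627]
wrist_force: [-0.4, -0.9, 0.9]
finger_gap: 0.003
finger_force: 0.4
```

>>> move_arm(steps="0 0 0.03 0 1;0 0 0.06 0 1;0 0 0.09 0 1;0 0 0.12 0 1;0 0 0.14 0 1;0 0 0.14 0 1;0 0 0 0 1;0 0 -0.3 0 1")

```text
clock: 22.45
ee_pos: [0.556, -0.2292, 0.095]
orientation: [-3.136, -0.002, 1.627]
wrist_force: [-0.3, -1.0, -0.7]
finger_gap: 0.003
finger_force: 0.0
```

>>> move_arm(steps="0 0 -0.15 0 1;0 0 -0.35 0 1;0 0 -0.55 0 1;0.1 -0.06 -0.6 0 1;0.25 -0.16 -0.6 0 1;0.42 -0.28 -0.6 0 1;0.58 -0.38 -0.6 0 1;0.72 -0.48 -0.6 0 1")

```text
clock: 23.12
ee_pos: [0.5047, -0.1592, 0.1568]
orientation: [-3.141, -0.001, 1.628]
wrist_force: [0.4, -0.2, -0.0]
finger_gap: 0.01
finger_force: 0.0
```

>>> move_arm(steps="0.1 -0.07 0 0 1;0.22 -0.15 0 0 1;0.34 -0.24 0 0 1;0.45 -0.32 0 0 1;0.55 -0.39 0.05 0 1;0.6 -0.42 0.15 0 1;0.63 -0.43 0.28 0 1;0.63 -0.43 0.4 0 1")

```text
clock: 23.78
ee_pos: [0.459, -0.0993, 0.117]
orientation: [3.141, -0.001, 1.628]
wrist_force: [0.1, 0.2, 0.4]
finger_gap: 0.003
finger_force: 0.0
```

```bash
python3 lp.py
```

```text
[ 0.4590193  -0.09925899  0.11700117] [ 1.79977530e+02 -4.69620463e-02  9.32974380e+01] [0.12087723 0.2468735  0.39357479]
-0.046606650319169315 0.0678924649141483
```

>>> move_arm(steps="0 0.01 0.12 0 1;0 0.01 0.24 0 1;0 0.01 0.3 0 1;0 0.01 0.34 0 1;0 0.01 0.38 0 1;0 0.01 0.42 0 1;0 0.01 0.46 0 1;0 0.01 0.5 0 1")

```text
clock: 24.45
ee_pos: [0.4612, -0.1007, 0.0678]
orientation: [3.14, 0.0, 1.627]
wrist_force: [0.1, -0.2, 0.3]
finger_gap: 0.003
finger_force: 0.2
```

>>> move_arm(steps="0 0 0.03 0 1;0 0 0.06 0 1;0 0 0.09 0 1;0 0 0.12 0 1;0 0 0.14 0 1;0 0 0.14 0 1;0 0 0 0 1;0 0 -0.3 0 1")

```text
clock: 25.12
ee_pos: [0.4586, -0.1003, 0.0958]
orientation: [-3.136, 0.0, 1.627]
wrist_force: [1.3, 1.2, 0.4]
finger_gap: 0.007
finger_force: 0.0
```

>>> move_arm(steps="0.1 0 -0.2 0 1;0.2 0 -0.4 0 1;0.4 0 -0.6 0 1;0.6 0 -0.8 0 1;0.8 0 -0.9 0 1;0.9 0 -0.9 0 1;0.9 0 -0.9 0 1;0.9 0 -0.9 0 1")

```text
clock: 25.78
ee_pos: [0.4555, -0.0105, 0.1877]
orientation: [3.141, -0.0, 1.628]
wrist_force: [-0.2, -0.9, -0.7]
finger_gap: 0.009
finger_force: 0.0
```

```bash
python3 - <<'E'
from h import *
a=np.deg2rad(3.25);X=np.array([np.cos(a),np.sin(a)]);Y=np.array([-X[1],X[0]])
I=[]
for c in ("scene","top"):
    s=snapshot(c);P=pts(s);ok=s["range_z"]>0;D=P[...,:2]-[.5094,-.1644];lx=D@X;ly=D@Y;z=P[...,2]
    b=s["img"][...,2].astype(int)-s["img"][...,0]>60
    for sx,sy,n in ((1,1,'a'),(1,-1,'b'),(-1,-1,'c'),(-1,1,'d')):
        m=ok&b&(abs(lx-sx*.045)<.02)&(abs(ly*sy-.06)<.025)&(z>.03)&(z<.1)
        print(c,n,m.sum(),np.round(np.percentile(ly[m]*sy,[5,50,95]),3) if m.sum() else "",np.round(np.percentile(z[m],[5,50,95]),3) if m.sum() else "")
    m=ok&(abs(lx)<.07)&(abs(ly)<.036)&(abs(z-.08)<.008);A=np.c_[lx[m],ly[m],np.ones(m.sum())];print("plane",np.linalg.lstsq(A,z[m],rcond=None)[0])
    I.append(s["img"][(100 if c=="scene" else 150):(340 if c=="scene" else 390),(320 if c=="scene" else 290):][:,:200,::-1].repeat(2,0).repeat(2,1))
    print([(t,np.round(landmark_of(c,t)[0]["at"],3)) for t in ("honey_jar","mug","salt") if landmark_of(c,t)])
cv2.imwrite("pics/f.png",np.hstack(I))
E
```

```text
scene a 15 [0.048 0.049 0.051] [0.059 0.067 0.074]
scene b 0  
scene c 0  
scene d 138 [0.047 0.049 0.051] [0.057 0.068 0.08 ]
plane [ 0.0090391  -0.00982667  0.0810317 ]
[('honey_jar', array([ 0.732,  0.077, -0.002])), ('mug', array([ 0.748, -0.054,  0.004])), ('salt', array([ 0.713, -0.18 , -0.   ]))]
top a 37 [0.047 0.048 0.049] [0.055 0.078 0.082]
top b 21 [0.047 0.048 0.05 ] [0.077 0.079 0.08 ]
top c 22 [0.047 0.048 0.05 ] [0.078 0.08  0.082]
top d 31 [0.046 0.048 0.049] [0.061 0.079 0.081]
plane [-0.0005707   0.00100395  0.08075329]
[('honey_jar', array([ 0.736,  0.078, -0.003])), ('mug', array([ 0.744, -0.055,  0.003])), ('salt', array([ 0.718, -0.18 , -0.   ]))]
```

View pics/f.png

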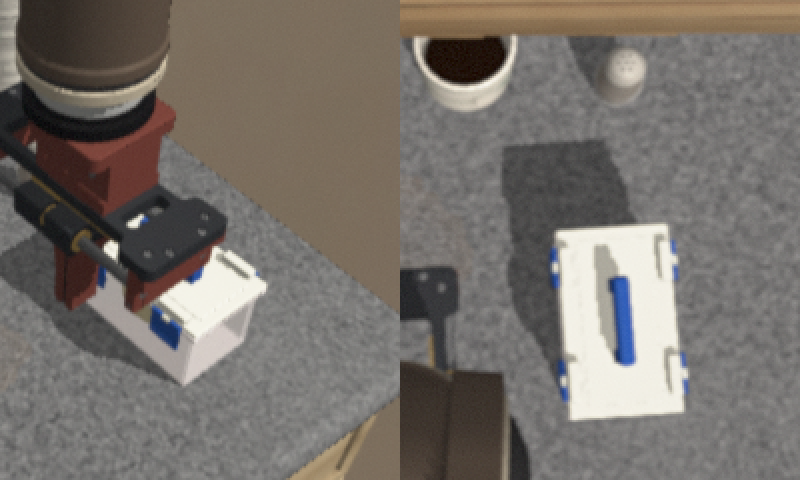

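The picture shows all four clips hanging upright against the rim. In the top view they are the blue slivers at about (556,268), (674,258), (564,380) and (684,372). The lid is level, the other items have not moved, and the arm is clear, so I am handing in.

```bash
python3 -c "
from rig import hand_in;print(hand_in())"
```

```text
the job is handed in; nothing more can be done
None
```

The lid is seated squarely and level on the box, and the four clips were snapped home in the order a, c, b, d. The jar, mug and salt shaker were left where they stood, and the job was handed in at about 26 s.

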